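# Size a stone bangle at the mineral fair

### The arm

A 6-joint arm with a two-finger parallel gripper is mounted at the origin on the work surface. World frame = base frame: x ahead of the robot, y to its left, z up, the work surface at z = 0. Lengths are in m, angles in rad, forces in N, time in s.
With the tool pointing down it reaches from about 0.35 to 0.975 m from the base axis. Payload 4.9 kg.
Tool frame: the origin (TCP) lies on the centre line of the jaws, within the pads' length; the fingertips stand ctrl.tcp_to_tips ahead of it and the grasp point (between the pads) lies 3 mm ahead of it (ctrl.tcp_to_tips is the distance from the TCP to the fingertips, in m); z points along the fingers, y is the direction in which the jaws open and shut (so a half turn about z gives the same grasp; the last joint's range is limited). The gripper opens to 85 mm and grips with 20 to 120 N. Pads are 22 mm wide; open, the fingers measure 114 mm over their backs; the gripper's body (76 mm by 85 mm) begins 54 mm behind the grasp point. The pads swing forward as they close: fully open they stand 13 mm farther back than shut.
Start: joints at [1.207, 0.053, 1.613, -0, 1.476, -0.119], TCP at [0.151, 0.606, 0.253] pointing down, gripper open.
Joint ranges: [-3.01, 3.01], [-1.01, 2.22], [0.06, 2.58], [-1.02, 4.17], [0.09, 2.62], [-3.14, 3.14]. Speed limits (rad/s): [2.57, 2.57, 3.14, 3.14, 3.14, 3.14].

### API

Orientations are given as a rotation vector (axis times angle).
In Python, from station import ctrl, vision gives the robot as it stands.
- The arm moves only by the tool jog_arm, never from a script. Its argument "deltas" is a list of rows, each a list of 7 numbers: the turn, a rotation vector about the tool's x, y, z in rad, then the shift along the tool's x, y, z in cm, then the opening, from 0 (shut) to 1 (fully open). A call has 1 to 12 rows; each row shifts and turns the commanded pose from where the row before left it, along the tool's axes as they then stand; what a row does not reach is not made up. A row lasts 1/12 s, in which the tool goes at most 41.7 mm and 7.16 degrees, less where a joint would pass 70% of its speed; a pose out of reach is approached as far as the arm can. A call with a gripper value outside its range is refused whole. The fingers move at their own pace and stop on an object; "grip_force" is the grip in N (left out, the last holds). Time passes only in rows, so rows that do not move let the fingers close. It gives the time, the measured TCP pose, the force and the opening at its end, in the units of the state.
- ctrl.get_obs(): the state, without advancing time (a new reading comes with each control period).
- vision.get_image(name): name is "side" or "top" or "wrist"; returns (picture, depth): 480x640x3 uint8, red, green, blue; 480x640 float32, m along the optical axis (not along the pixel's ray), 0 where there is no reading.
- vision.calibration(name): a dict with "fx", "fy", "cx", "cy" (pixels), "rvec" (rotation vector, rad) and "tvec" (3), from world to camera coordinates, as OpenCV has them; the wrist camera has in their place "hand_eye" (4x4, takes a point from camera to tool coordinates, whose origin is the TCP and whose axes are the flange's). Camera axes: x right, y down, z forward; pixel columns grow to the right and rows downward; lengths in m; the calibration is good to about 2 mm. A picture is of the moment at which its call begins: read the wrist's pose just before it. calibration takes no time and is no camera call.
- ctrl.finish_job(): hands the job in, once; it reports no verdict.
The state is a dict: "t": time; "q": joint angles; "dq": joint speeds; "effort": joint torques, N m; "tool_pos": TCP position; "tool_rot": TCP orientation; "contact_force": force on the tool from outside, world axes, zero at the start; "wrist_torque": the same for the moment, N m; "opening": finger opening in m.
Only numpy, scipy, OpenCV 4.12 (cv2) and the standard library are available. Lean on these libraries where they do the work, as an engineer would, in place of code of your own. Each camera call takes 0.05 s, during which the arm holds its last target. There are 200 camera calls.

### The job

A customer wants the stone bangle whose size is the yellow step of the wooden bangle sizer. Choose that bangle from the three on the blue pad, slide it down over the tip of the sizer until it stops, lying level on the yellow step, and let go. Leave the other two bangles where they are on the pad.

Things in the scene. Friction and masses are not known exactly. Their poses are not given: they have to be found in the camera images.
- sizer: Fixed upright wooden stepped taper, round, 104 mm tall. Origin: centre of its underside, on the table; z up its axis. Diameters by height (mm): base 100 to z 12; 68 to the red-banded ledge at 32; 55 tapering to 52 at the yellow ledge, 54; 44 to 41 at the blue ledge, 76; cone 33 to 16 at the blunt tip. Ledges are flat, band just under the edge; a bangle stops at the first ledge wider than its hole.
- bangle_red: Red-brown stone bangle lying flat on the blue foam pad: outside 47 mm across, hole 36 mm, 16 mm high, about 30 g. Origin: centre of its underside, 6 mm above the table (the pad is 6 mm thick); z up along its axis.
- bangle_green: Green stone bangle lying flat on the blue pad: outside 58 mm across, hole 47 mm, 16 mm high, about 38 g. Origin: centre of its underside, 6 mm above the table; z up along its axis.
- bangle_purple: Purple stone bangle lying flat on the blue pad: outside 68 mm across, hole 58 mm, 16 mm high, about 42 g. Origin: centre of its underside, 6 mm above the table; z up along its axis.
Mind the look-alikes: they are no part of the job. There is more than one size of the bangle_green; the job needs the smaller.

How it is judged:
At the end, for the whole second after the job is handed in: The green bangle (the one that fits the yellow step) is round the sizer, centred within 8 mm of its axis, its underside within 6 mm of the yellow ledge, level within about 10 degrees, at rest and released (horizontal distance between bangle_green and sizer below 0.008 m and z of bangle_green in the frame of sizer between 0.048 and 0.06 m and angle between bangle_green's own z axis and vertical below 0.17 rad and linear speed of bangle_green below 0.02 m/s); the robot touches nothing.
It fails at once if the red or the purple bangle is moved more than 30 mm from where it lay (distance of any of bangle_red, bangle_purple from where it was at the start of the episode above 0.03 m).
It also fails if it takes over 45 s, if anything falls off the work surface, if the arm or the gripper's body presses on something with over 40 N, if the wrist force passes 120 N, or if a joint passes its speed limit or range.

## Working session

There is one attempt and no reset: what is moved stays moved. The work goes in short steps, Python scripts to look and compute and a tool call to move; the robot and the scene stay as the last step left them, time stands still between calls to the robot, and variables do not carry over. Pictures are saved under pics/ and viewed, about 8 in all and at most 12, crops included, and the job is handed in when it is done.

Besides the shell and the picture viewer there is one more tool, called after "Emit:" as name(argument=value, ...), one argument or row to a line, values as JSON. jog_arm: Moves the arm, as the interface text tells. Its arguments: {"type":"object","properties":{"deltas":{"type":"array"},"grip_force":{"type":"number"}},"required":["deltas"]}

```bash
mkdir -p pics; python3 - <<'E'
from station import ctrl, vision
import cv2, numpy as np
print(ctrl.get_obs(), ctrl.tcp_to_tips)
for n in ("top","side"):
    im,d=vision.get_image(n); np.savez(f"{n}0.npz",im=im,d=d)
    cv2.imwrite(f"pics/{n}0.png",im[:,:,::-1]); print(n,vision.calibration(n))
E
```

```text
{'t': 0.0, 'q': array([ 1.20700076e+00,  5.33557670e-02,  1.61431925e+00, -1.85012197e-06,
        1.47598030e+00, -1.19009726e-01]), 'dq': array([-0.0012503 ,  0.00015685, -0.0009549 ,  0.00181721, -0.00074625,
        0.00042635]), 'effort': array([-1.75155146e-03, -3.93661094e+01, -3.70183611e+01, -1.90007281e-04,
        6.93278213e-03,  2.87763434e-06]), 'tool_pos': array([0.15126472, 0.60581764, 0.25204856]), 'tool_rot': array([-0.38348897, -3.11760226,  0.00314628]), 'contact_force': array([-0.55680091, -0.08918226, -0.4139704 ]), 'wrist_torque': array([-0.0118199 ,  0.04358729, -0.00524505]), 'opening': 0.08558991794803446} 0.022
top {'fx': 552.8943320770652, 'fy': 552.8943320770652, 'cx': 327.9732115681778, 'cy': 230.34124782494303, 'rvec': array([ 2.19262554, -2.20653256,  0.02325248]), 'tvec': array([0.02396092, 0.44071313, 1.06458902])}
side {'fx': 471.16822075721166, 'fy': 471.16822075721166, 'cx': 317.2952345767206, 'cy': 244.10632793217957, 'rvec': array([ 0.26678244, -2.71771771,  1.37115784]), 'tvec': array([0.47257385, 0.07595202, 0.73123143])}
```

View pics/top0.png

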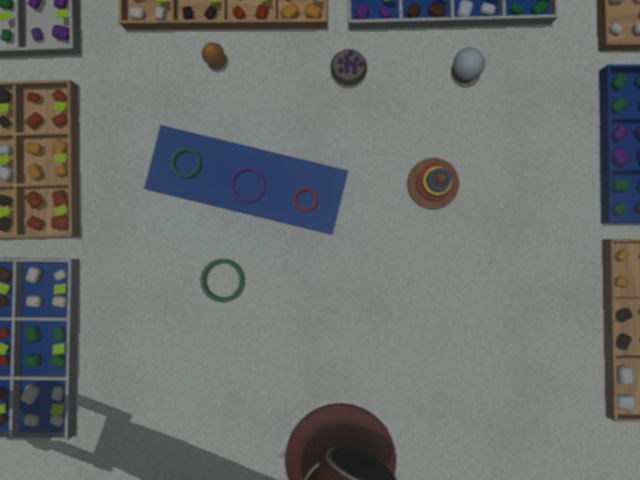

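View pics/side0.png

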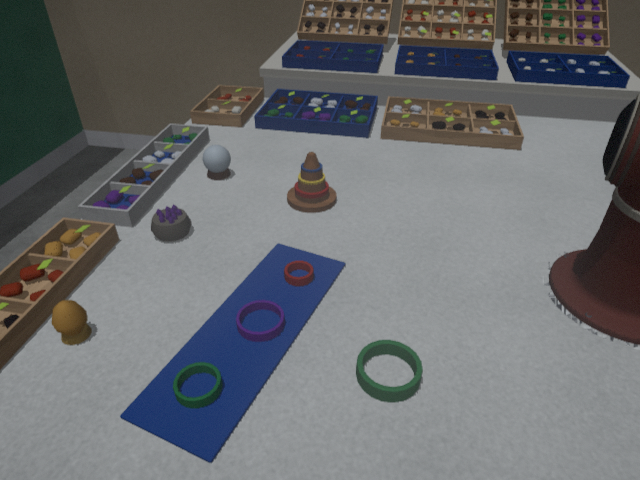

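Two green bangles: one on the pad at top (185,163) / side (198,385), and a larger one on bare table at top (222,280) / side (389,370). The first fits: it lies on the pad and is the smaller. The sizer is at top (435,183) / side (312,185). I'll measure all of these and make one enlarged crop.

```bash
cat > h.py <<'E'
import cv2, numpy as np
from station import ctrl, vision
def ray(n,uv):
    c=vision.calibration(n); R,_=cv2.Rodrigues(c["rvec"]); 
    d=R.T@np.array([(uv[0]-c["cx"])/c["fx"],(uv[1]-c["cy"])/c["fy"],1]); return -R.T@c["tvec"],d
def plane(n,uv,z):
    o,d=ray(n,uv); return o+d*(z-o[2])/d[2]
def tri(a,ua,b,ub):
    o1,d1=ray(a,ua);o2,d2=ray(b,ub);d1/=np.linalg.norm(d1);d2/=np.linalg.norm(d2)
    s=np.linalg.lstsq(np.c_[d1,-d2],o2-o1,rcond=None)[0]; p,q=o1+s[0]*d1,o2+s[1]*d2
    return (p+q)/2,np.linalg.norm(p-q)
def blobs(im,lo,hi,amin=25):
    h=cv2.cvtColor(im,cv2.COLOR_RGB2HSV); m=cv2.inRange(h,lo,hi); m=cv2.morphologyEx(m,cv2.MORPH_CLOSE,np.ones((3,3)))
    c,_=cv2.findContours(m,cv2.RETR_EXTERNAL,cv2.CHAIN_APPROX_NONE)
    return [k for k in c if len(k)>=20]
E
python3 - <<'E'
from h import *
C={"green":((40,90,30),(85,255,255)),"purple":((130,70,30),(165,255,255)),"red":((0,130,60),(8,255,255)),"yellow":((22,120,100),(35,255,255))}
roi={"top":(140,110,470,310),"side":(110,145,440,460)}
out=[]
for n in roi:
    im=np.load(f"{n}0.npz")["im"]; x0,y0,x1,y1=roi[n]
    m=np.zeros_like(im); m[y0:y1,x0:x1]=im[y0:y1,x0:x1]
    for k,(lo,hi) in C.items():
        for c in blobs(m,lo,hi):
            e=cv2.fitEllipse(c); x,y,w,h=cv2.boundingRect(c)
            s=""
            if n=="top":
                P=np.array([plane(n,p[0],.022) for p in c])[:,:2].astype(np.float32); cc,r=cv2.minEnclosingCircle(P); s=f"xy@z.022 {np.round(cc,4)} diam {2000*r:.0f}mm"
            print(n,k,np.round(e[0],1),np.round(e[1],1),round(e[2]),(x,y,w,h),s)
    if n=="top": out=[cv2.resize(im[120:310,150:480],None,fx=2,fy=2,interpolation=3)]
    else: out.append(cv2.resize(im[140:220,270:350],None,fx=2.75,fy=2.75,interpolation=3))
    
a,b=out; W=np.zeros((a.shape[0]+b.shape[0],a.shape[1],3),np.uint8); W[:a.shape[0]]=a; W[a.shape[0]:,:b.shape[1]]=b
cv2.imwrite("pics/crop.png",W[:600,:,::-1])
E
```

```text
top green [221.7 279.9] [39.7 40.2] 45 (202, 260, 41, 41) xy@z.022 [0.3469 0.2246] diam 78mm
top green [185.4 162. ] [28.1 28.6] 96 (171, 148, 30, 29) xy@z.022 [0.574  0.2946] diam 57mm
top purple [304.6 198.3] [22.  22.7] 31 (293, 187, 25, 25) xy@z.022 [0.5004 0.0649] diam 48mm
top purple [247.3 184.3] [32.9 33.6] 130 (231, 168, 34, 34) xy@z.022 [0.5299 0.1754] diam 66mm
top red [448.9 187.1] [ 4.6 13.4] 22 (446, 181, 7, 14) xy@z.022 [ 0.5208 -0.2109] diam 28mm
top red [435.6 181.5] [33.5 34.2] 99 (418, 164, 27, 36) xy@z.022 [ 0.5325 -0.1839] diam 68mm
top yellow [437.2 180.2] [26.4 27.2] 105 (423, 167, 27, 28) xy@z.022 [ 0.5337 -0.1869] diam 55mm
side green [197.2 384.7] [43.  49.2] 60 (173, 363, 49, 45) 
side green [389.1 365.8] [49.2 63.9] 105 (357, 341, 65, 51) 
side purple [259.9 320.2] [39.5 47.7] 79 (236, 300, 48, 41) 
side purple [168.6 213.8] [14.7 22.5] 81 (156, 205, 25, 18) 
side purple [122.2 206.9] [ 2.8 10.1] 87 (117, 205, 11, 4) 
side purple [132.7 198.6] [ 5.1 10.6] 54 (129, 195, 10, 9) 
side purple [114.9 195.8] [10.9 13.5] 43 (110, 190, 13, 13) 
side red [296.5 269.5] [17.1 29.2] 88 (298, 266, 14, 13) 
side red [296.5 268.8] [16.4 22.3] 75 (285, 264, 10, 14) 
side red [300.8 262. ] [2.1 9.4] 97 (296, 261, 11, 3) 
side yellow [311.2 175.8] [12.1 24.2] 89 (299, 174, 25, 9)
```

View pics/crop.png

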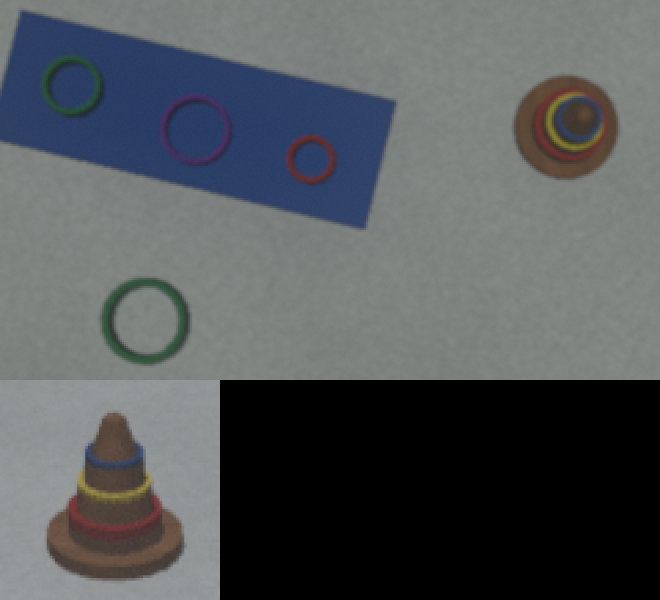

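The crop shows the pad's green ring, clearly smaller than the one on the table: 57 mm measured against 78 mm. Next I triangulate its height and the sizer's yellow band.

```bash
cat >> h.py <<'E'
def move(target):
    o=ctrl.get_obs(); R,_=cv2.Rodrigues(o["tool_rot"]); return R.T@(np.array(target)-o["tool_pos"])*100
E
python3 - <<'E'
from h import *
print("green",tri("top",(185.4,162.),"side",(197.2,384.7)), "large",tri("top",(221.7,279.9),"side",(389.1,365.8)))
print("green mid planes",plane("top",(185.4,162),.014),plane("side",(197.2,384.7),.014))
print("yellow",tri("top",(437.2,180.2),"side",(311.2,176)),plane("top",(437.2,180.2),.052))
# sizer base outline: brown in top, tip by hand; base circle
im=np.load("top0.npz")["im"]; h=cv2.cvtColor(im,cv2.COLOR_RGB2HSV)
m=((h[...,1]>70)*255).astype(np.uint8); M=np.zeros_like(m); M[145:220,395:475]=m[145:220,395:475]
M=cv2.morphologyEx(M,cv2.MORPH_OPEN,np.ones((3,3)))
c=max(cv2.findContours(M,0,1)[0],key=len); P=np.array([plane("top",p[0],.012) for p in c])[:,:2].astype(np.float32)
cc,r=cv2.minEnclosingCircle(P); print("base",cc,2*r,cv2.minEnclosingCircle(c))
print("tip", tri("top",(441,177.5),"side",(312,154)))
h=[.574-.004,.2946]
print("to above green",move([.574,.2946,.2]),vision.calibration("wrist"))
E
```

```text
green (array([0.57442502, 0.29707146, 0.01197379]), np.float64(0.0020034192089847533)) large (array([0.34559465, 0.22575069, 0.01649015]), np.float64(0.002123752541380216))
green mid planes [0.5750742  0.29686498 0.014     ] [0.57249293 0.29831679 0.014     ]
yellow (array([ 0.53076646, -0.1831239 ,  0.05155216]), np.float64(0.001266007906875088)) [ 0.53134122 -0.1829506   0.052     ]
base (0.530794620513916, -0.1818958967924118) 0.09713825583457947 ((432.7510986328125, 183.05715942382812), 25.044103622436523)
tip (array([ 0.52904381, -0.1809147 ,  0.09998457]), np.float64(0.0024031723134192522))
to above green [-48.5552815  -19.94301731   5.24485538] {'fx': 417.5805168230298, 'fy': 417.5805168230298, 'cx': 320.86636191644044, 'cy': 240.25827297257703, 'hand_eye': array([[-2.79790043e-04, -9.61110044e-01, -2.76165539e-01,
         7.13232719e-02],
       [ 9.99999952e-01, -3.04638696e-04,  4.70778549e-05,
        -5.12551013e-04],
       [-1.29377709e-04, -2.76165513e-01,  9.61110084e-01,
        -1.19907935e-01],
       [ 0.00000000e+00,  0.00000000e+00,  0.00000000e+00,
         1.00000000e+00]])}
```

Emit:
jog_arm(
  deltas=[
    [0,0,0,-2,-0.8,0.3,1],
    [0,0,0,-3.3,-1.4,0.4,1],
    [0,0,0,-3.3,-1.4,0.4,1],
    [0,0,0,-3.3,-1.4,0.4,1],
    [0,0,0,-3.3,-1.4,0.4,1],
    [0,0,0,-3.3,-1.4,0.4,1],
    [0,0,0,-3.3,-1.4,0.4,1],
    [0,0,0,-3.3,-1.4,0.4,1],
    [0,0,0,-3.3,-1.4,0.4,1],
    [0,0,0,-3.3,-1.4,0.4,1],
    [0,0,0,-3.3,-1.4,0.4,1],
    [0,0,0,-3.3,-1.4,0.4,1],
  ],
)

```text
t: 1.1
tool_pos: [0.4847, 0.3549, 0.2056]
tool_rot: [-0.384, -3.117, 0.001]
contact_force: [-0.1, 0.5, 0.8]
opening: 0.0855
```

Emit:
jog_arm(
  deltas=[
    [0,0,0,-3.3,-1.4,0.4,1],
    [0,0,0,-2.2,-1,0.4,1],
    [0,0,0,0,0,0,1],
    [0,0,0,0,0,0,1],
    [0,0,0,0,0,0,1],
  ],
)

```text
t: 1.52
tool_pos: [0.5307, 0.3199, 0.1978]
tool_rot: [-0.383, -3.117, 0.0]
contact_force: [0.2, -0.6, 0.1]
opening: 0.0851
```

```bash
cat >> h.py <<'E'
def wray(o,uv):
    c=vision.calibration("wrist"); R,_=cv2.Rodrigues(o["tool_rot"]); H=c["hand_eye"]
    d=R@H[:3,:3]@np.array([(uv[0]-c["cx"])/c["fx"],(uv[1]-c["cy"])/c["fy"],1]); return o["tool_pos"]+R@H[:3,3],d
def wgreen(name):
    o=ctrl.get_obs(); im,d=vision.get_image("wrist"); cv2.imwrite(f"pics/{name}.png",im[:,:,::-1]); print(o["t"],o["tool_pos"],o["tool_rot"],o["contact_force"])
    for c in blobs(im,(40,90,30),(85,255,255)):
        if len(c)<60: continue
        for z in (.022,):
            P=[]
            for p in c: a,b=wray(o,p[0]); P.append((a+b*(z-a[2])/b[2])[:2])
            cc,r=cv2.minEnclosingCircle(np.array(P,np.float32)); print(cv2.fitEllipse(c),np.array(cc),2*r)
    return o
E
python3 -c "
from h import *
wgreen('w1'); print(move([.574,.297,.15]))"
```

```text
1.5167 [0.53074723 0.31992463 0.19782944] [-3.83490044e-01 -3.11691167e+00  2.39663507e-04] [ 0.17083259 -0.6197615   0.14728246]
((302.9884338378906, 277.595458984375), (73.52136993408203, 74.0985107421875), 13.366497039794922) [0.56965172 0.29612222] 0.060735128819942474
((626.3636474609375, 215.28094482421875), (9.235621452331543, 17.87909698486328), 76.54866027832031) [0.57873094 0.53477561] 0.013958286494016647
((615.5477905273438, 71.25212860107422), (13.940532684326172, 29.008453369140625), 55.11936950683594) [0.47775587 0.5326798 ] 0.01942402683198452
((113.64335632324219, 11.808810234069824), (70.13589477539062, 116.00291442871094), 102.02693939208984) [0.35939026 0.22520503] 0.08350736647844315
[-4.78538998 -1.21601592  4.81001286]
```

View pics/w1.png

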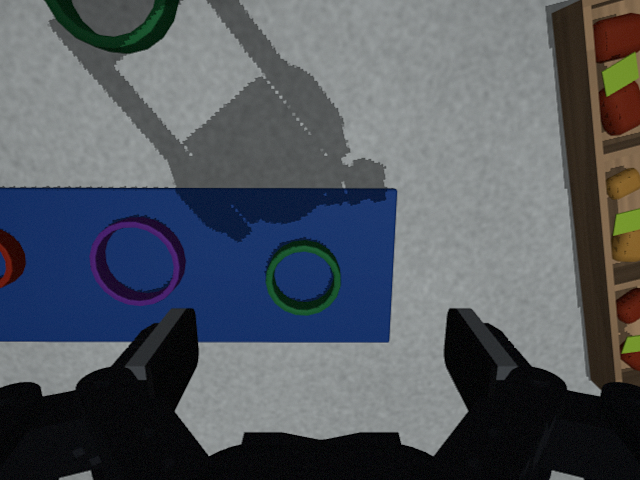

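Wrist view 1: the small green ring is at (303,278) and the purple one at (138,258). The fingertips are at (195,310) and (447,310), with nothing in their way.

Emit:
jog_arm(
  deltas=[
    [0,0,0,-1.5,-0.4,2.2,1],
    [0,0,0,-1.5,-0.4,2.2,1],
    [0,0,0,-1.5,-0.5,2.2,1],
    [0,0,0,0,0,2.2,1],
    [0,0,0,0,0,0,1],
    [0,0,0,0,0,0,1],
    [0,0,0,0,0,0,1],
    [0,0,0,0,0,0,1],
  ],
)

```text
t: 2.23
tool_pos: [0.5725, 0.2974, 0.1128]
tool_rot: [0.381, 3.115, 0.003]
contact_force: [-0.2, 0.2, 1.1]
opening: 0.0853
```

```bash
python3 -c "
from h import *
o=wgreen('w2'); print(move([.571,.2965,.03]),o['opening'])"
```

```text
2.2333 [0.57246957 0.29740256 0.11277916] [3.81254259e-01 3.11515007e+00 2.75410298e-03] [-0.15773584  0.1799793   1.07954452]
((316.4684753417969, 254.56044006347656), (104.89079284667969, 105.12301635742188), 152.6158447265625) [0.5702312  0.29573795] 0.05951428785920143
[ 0.15981475 -0.13418597  8.28201641] 0.08531722300372106
```

View pics/w2.png

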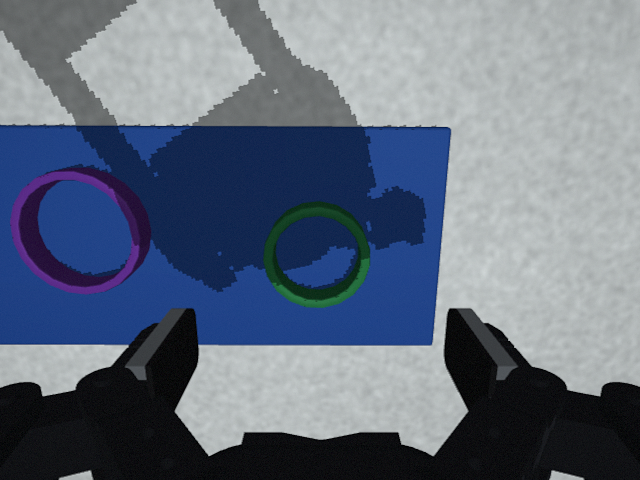

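Both wrist views put the ring top at about (0.570,0.296) at z 0.022, and the fixed cameras say (0.574,0.297), so they agree to about 4 mm. In w2 the ring at (316,255) sits centred between the fingers. Descending.

Emit:
jog_arm(
  deltas=[
    [0,0,0,0,-0.1,1.5,1],
    [0,0,0,0,0,1.5,1],
    [0,0,0,0,0,1.5,1],
    [0,0,0,0,0,1.5,1],
    [0,0,0,0,0,0.8,1],
    [0,0,0,0,0,0.4,1],
    [0,0,0,0,0,0.2,1],
    [0,0,0,0,0,0,1],
    [0,0,0,0,0,0,1],
    [0,0,0,0,0,0,1],
  ],
)

```text
t: 3.12
tool_pos: [0.5724, 0.2955, 0.0373]
tool_rot: [0.383, 3.116, 0.001]
contact_force: [0.4, 0.3, 0.6]
opening: 0.0853
```

```bash
python3 -c "
from h import *
o=ctrl.get_obs(); R,_=cv2.Rodrigues(o['tool_rot']);print(o['tool_pos'],R,move([.572,.296,.03]))
a,d=vision.get_image('side');b,d=vision.get_image('wrist')
cv2.imwrite('pics/s3.png',np.hstack([cv2.resize(a[300:460,110:290],(540,480)),b[:,190:450]])[:,:,::-1])"
```

```text
[0.57235572 0.29552097 0.03733862] [[-9.70184485e-01  2.42361630e-01  1.70423948e-03]
 [ 2.42362960e-01  9.70185452e-01  6.19623134e-04]
 [-1.50325548e-03  1.01419328e-03 -9.99998356e-01]] [0.04722477 0.03710915 0.73382938]
```

View pics/s3.png

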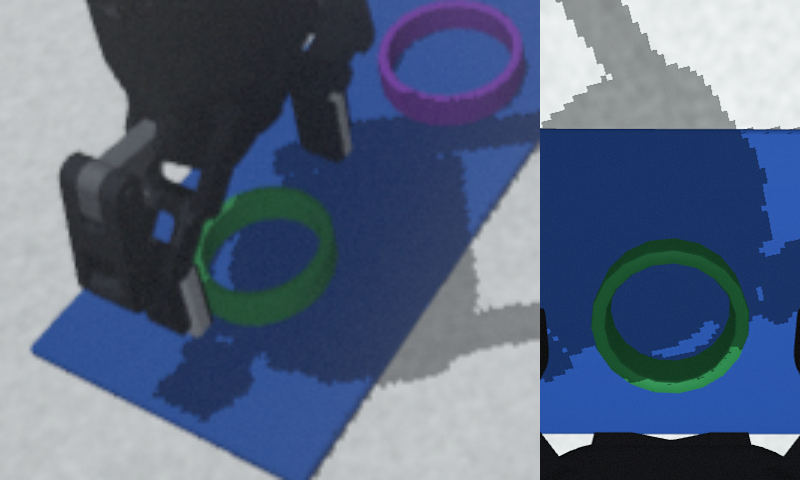

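The fingers straddle the ring centrally: ring centre at wrist column 320, tips at 195 and 445. The side view shows the tips around the ring's upper rim and clear of purple. Down another 7 mm and close gently.

Emit:
jog_arm(
  deltas=[
    [0,0,0,0,0,0.4,1],
    [0,0,0,0,0,0.3,1],
    [0,0,0,0,0,0,1],
    [0,0,0,0,0,0,0.6],
    [0,0,0,0,0,0,0.6],
    [0,0,0,0,0,0,0.6],
    [0,0,0,0,0,0,0.4],
    [0,0,0,0,0,0,0.4],
    [0,0,0,0,0,0,0.4],
    [0,0,0,0,0,0,0.4],
    [0,0,0,0,0,0,0.4],
    [0,0,0,0,0,0,0.4],
  ],
  grip_force=30,
)

```text
t: 4.22
tool_pos: [0.572, 0.2954, 0.0298]
tool_rot: [0.383, 3.117, 0.001]
contact_force: [0.5, 0.5, 3.1]
opening: 0.0568
```

Emit:
jog_arm(
  deltas=[
    [0,0,0,0,0,0,0.4],
    [0,0,0,0,0,0,0.4],
    [0,0,0,0,0,-0.3,0.4],
    [0,0,0,0,0,-0.8,0.4],
    [0,0,0,0,0,-1.5,0.4],
    [0,0,0,0,0,-1.5,0.4],
    [0,0,0,0,0,-2,0.4],
    [0,0,0,0,0,0,0.4],
    [0,0,0,0,0,0,0.4],
    [0,0,0,0,0,0,0.4],
  ],
)

```text
t: 5.05
tool_pos: [0.5715, 0.2952, 0.0904]
tool_rot: [0.384, 3.118, 0.0]
contact_force: [-0.9, -1.4, -0.6]
opening: 0.0568
```

```bash
python3 -c "
from h import *
o=ctrl.get_obs(); print(o['tool_pos'],o['tool_rot'],o['opening'])
a,d=vision.get_image('side');b,d=vision.get_image('wrist'); np.savez('w4.npz',b=b,d=d)
cv2.imwrite('pics/s4.png',np.hstack([cv2.resize(a[260:420,110:290],(540,480)),b[:,190:450]])[:,:,::-1])"
```

```text
[0.57148495 0.29520276 0.0904314 ] [3.83533059e-01 3.11791399e+00 1.13363476e-04] 0.0567738659166266
```

View pics/s4.png

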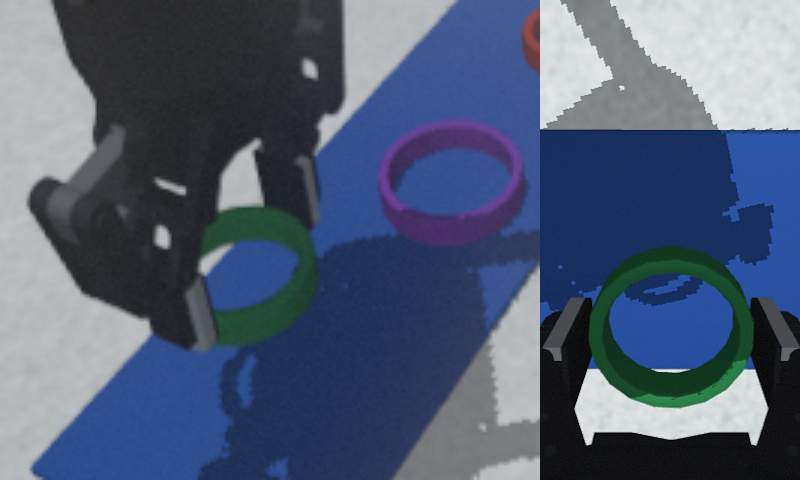

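The ring is lifted and held at both pads; wrist view has its centre near column 318. Next I measure its offset and tilt in the hand and work out the move to above the sizer.

```bash
cat >> h.py <<'E'
def inhand(b,d,zt=.008):
    c=vision.calibration("wrist"); H=c["hand_eye"]
    m=cv2.inRange(cv2.cvtColor(b,cv2.COLOR_RGB2HSV),(40,90,30),(85,255,255)); m[:200]=0
    v,u=np.nonzero((m>0)&(d>0)); z=d[v,u]
    P=np.c_[(u-c["cx"])/c["fx"]*z,(v-c["cy"])/c["fy"]*z,z]@H[:3,:3].T+H[:3,3]
    print("tool z pct",np.percentile(P[:,2],[1,5,25,50,75,95]))
    T=P
    # top annulus: RANSAC-free, lowest tool-z in each azimuth sector
    cen=(P[:,:2].max(0)+P[:,:2].min(0))/2; a=np.arctan2(*(P[:,:2]-cen).T[::-1]); Q=[]
    for s in np.linspace(-np.pi,np.pi,25)[:-1]:
        k=P[(a>=s)&(a<s+.262)]
        if len(k)>5: Q.append(k[k[:,2]<=np.percentile(k[:,2],30)].mean(0))
    Q=np.array(Q); pl=np.linalg.lstsq(np.c_[Q[:,:2],np.ones(len(Q))],Q[:,2],rcond=None)[0]
    ce,r=cv2.minEnclosingCircle(Q[:,:2].astype(np.float32))
    print("bbox centre",cen,"rim centre",ce,r,"slopes x,y,z0",pl,"resid",np.std(Q[:,2]-np.c_[Q[:,:2],np.ones(len(Q))]@pl))
    con=max(cv2.findContours(m,0,1)[0],key=len)
    for zz in (zt,):
        X=[]
        for p in con[:,0]:
            q=H[:3,:3]@np.array([(p[0]-c["cx"])/c["fx"],(p[1]-c["cy"])/c["fy"],1]); X.append((H[:3,3]+q*(zz-H[2,3])/q[2])[:2])
        print("contour circle at top plane",cv2.minEnclosingCircle(np.array(X,np.float32)))
E
python3 -c "
from h import *
f=np.load('w4.npz'); inhand(f['b'],f['d'])
print(move([.5305,-.182,.18]))"
```

```text
tool z pct [0.00744099 0.00789396 0.00864508 0.00949925 0.0148391  0.02147022]
bbox centre [-0.00050041  0.00602635] rim centre (1.6680678527336568e-05, -0.00041624909499660134) 0.02620255947113037 slopes x,y,z0 [-0.0065368   0.00049291  0.0082748 ] resid 0.00012332520035684277
contour circle at top plane ((0.0023090182803571224, -0.0006728876032866538), 0.030453475192189217)
[ -7.64021333 -47.25582167  -9.05433257]
```

The ring is level in the hand (0.4° tilt) and centred on the TCP to 0.5 mm. Its underside is 24 mm below the TCP. Moving up and over the sizer.

Emit:
jog_arm(
  deltas=[
    [0,0,0,0,-1,-2,0.4],
    [0,0,0,-0.2,-2,-2,0.4],
    [0,0,0,-0.5,-3,-2,0.4],
    [0,0,0,-0.7,-3.5,-2,0.4],
    [0,0,0,-0.7,-3.8,-1,0.4],
    [0,0,0,-0.7,-3.8,0,0.4],
    [0,0,0,-0.7,-3.8,0,0.4],
    [0,0,0,-0.7,-3.8,0,0.4],
    [0,0,0,-0.7,-3.8,0,0.4],
    [0,0,0,-0.7,-3.8,0,0.4],
    [0,0,0,-0.7,-3.8,0,0.4],
    [0,0,0,-0.7,-3.8,0,0.4],
  ],
)

```text
t: 6.15
tool_pos: [0.5417, -0.1104, 0.179]
tool_rot: [-0.383, -3.116, -0.001]
contact_force: [1.3, 0.3, -0.4]
opening: 0.0567
```

Emit:
jog_arm(
  deltas=[
    [0,0,0,-0.5,-3,0,0.4],
    [0,0,0,-0.4,-2,0,0.4],
    [0,0,0,-0.1,-1,0,0.4],
    [0,0,0,0,0,0,0.4],
    [0,0,0,0,0,0,0.4],
    [0,0,0,0,0,0,0.4],
  ],
)

```text
t: 6.65
tool_pos: [0.5379, -0.1682, 0.1798]
tool_rot: [-0.382, -3.117, -0.001]
contact_force: [0.5, -0.1, -0.8]
opening: 0.0571
```

```bash
python3 -c "
from h import *
o=ctrl.get_obs(); print(o['tool_pos'],o['tool_rot'],o['opening'])
b,d=vision.get_image('wrist'); np.savez('w5.npz',b=b,d=d,p=o['tool_pos'],r=o['tool_rot']); cv2.imwrite('pics/w5.png',b[:,:,::-1])
print(move([.5305,-.182,.14])); inhand(b,d)"
```

```text
[ 0.53789746 -0.16815544  0.17976183] [-3.81674675e-01 -3.11742101e+00 -1.35009224e-03] 0.05709545928854891
[ 0.38461031 -1.54022632  3.98851408]
tool z pct [0.00736045 0.00776714 0.00838178 0.0088911  0.0096286  0.018452  ]
bbox centre [-0.00039491 -0.00053143] rim centre (-0.00015318318037316203, -0.00040432397508993745) 0.026107152923941612 slopes x,y,z0 [-3.93958127e-03 -4.84871551e-05  8.06874397e-03] resid 0.00010175305444489468
contour circle at top plane ((0.002303467830643058, -0.0005467495648190379), 0.030472993850708008)
```

View pics/w5.png

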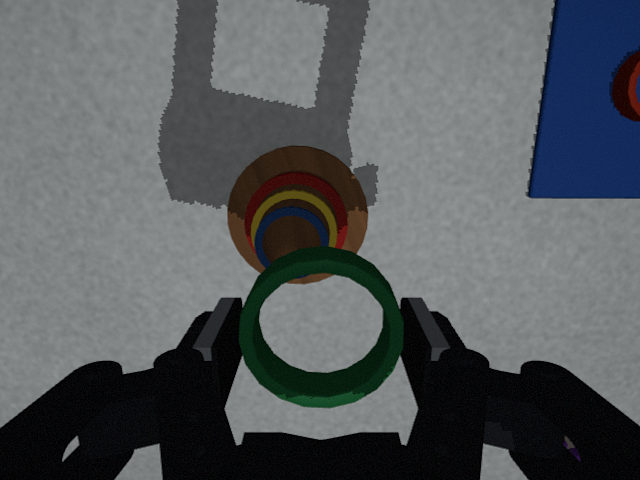

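The ring is still level and centred in the hand. The sizer shows at (298,215), partly behind the ring. I locate its axis from this wrist view and cross-check it against the fixed cameras' (0.5305,-0.182).

```bash
cat >> h.py <<'E'
def circ(P):
    s=np.linalg.lstsq(np.c_[2*P,np.ones(len(P))],(P**2).sum(1),rcond=None)[0]; return s[:2],np.sqrt(s[2]+s[:2]@s[:2])
def outer(P,cen,n=36):
    a=np.arctan2(*(P-cen).T[::-1]);r=np.hypot(*(P-cen).T);Q=[]
    for s in np.linspace(-np.pi,np.pi,n+1)[:-1]:
        k=np.nonzero((a>=s)&(a<s+2*np.pi/n))[0]
        if len(k)>2: Q.append(P[k[np.argmax(r[k])]])
    return np.array(Q)
def sizer(b,d,pos,rot,cen=(.5305,-.182)):
    c=vision.calibration("wrist"); H=c["hand_eye"]; R,_=cv2.Rodrigues(np.array(rot)); v,u=np.nonzero(d>0); z=d[v,u]
    P=(np.c_[(u-c["cx"])/c["fx"]*z,(v-c["cy"])/c["fy"]*z,z]@H[:3,:3].T+H[:3,3])@R.T+pos
    n=np.hypot(*(P[:,:2]-cen).T)<.06; P=P[n]
    for nm,lo,hi in (("base",.009,.015),("red",.029,.035),("yel",.051,.057),("blue",.073,.079),("tip",.1,.108)):
        k=P[(P[:,2]>lo)&(P[:,2]<hi)][:,:2]
        if len(k)>20:
            Q=outer(k,np.array(cen)); cc,r=circ(Q)
            for _ in range(3):
                e=abs(np.hypot(*(Q-cc).T)-r); q=Q[e<=np.percentile(e,65)]; cc,r=circ(q)
            print(nm,len(k),len(q),cc,2*r)
E
python3 -c "
from h import *
f=np.load('w5.npz'); sizer(f['b'],f['d'],f['p'],f['r'])
R,_=cv2.Rodrigues(f['r']);h=cv2.cvtColor(f['b'],cv2.COLOR_RGB2HSV);o={'tool_pos':f['p'],'tool_rot':f['r']}
for uv,z in(((228,215),.012),((368,215),.012),((298,146),.012)):
    a,b=wray(o,uv);print(uv,a+b*(z-a[2])/b[2])"
```

```text
base 5998 21 [ 0.52911251 -0.18385065] 0.09967480996954992
red 1955 16 [ 0.52902094 -0.1838216 ] 0.06820467657580614
yel 1168 15 [ 0.52889245 -0.18373814] 0.0525567673213847
blue 1380 17 [ 0.52887052 -0.18366393] 0.041618450318895946
tip 255 8 [ 0.52853135 -0.18368784] 0.015941744600280177
(228, 215) [ 0.51486974 -0.23021661  0.012     ]
(368, 215) [ 0.53870887 -0.13451432  0.012     ]
(298, 146) [ 0.48087163 -0.17020704  0.012     ]
```

Circle fits on all ledges match the stated diameters (99.7, 68.2, 52.6, 41.6, 15.9 mm) and heights. The axis is at (0.529,-0.1838). Aligning above the tip.

Emit:
jog_arm(
  deltas=[
    [0,0,0,0.3,-0.9,0,0.4],
    [0,0,0,0.2,-0.8,1,0.4],
    [0,0,0,0,0,1,0.4],
    [0,0,0,0,0,0.8,0.4],
    [0,0,0,0,0,0,0.4],
    [0,0,0,0,0,0,0.4],
    [0,0,0,0,0,0,0.4],
  ],
)

```text
t: 7.28
tool_pos: [0.529, -0.1846, 0.1521]
tool_rot: [-0.383, -3.118, -0.0]
contact_force: [-0.4, -1.0, -0.6]
opening: 0.0569
```

```bash
python3 -c "
from h import *
o=ctrl.get_obs(); print(o['tool_pos'],o['tool_rot'],o['opening'])
b,d=vision.get_image('wrist'); np.savez('w6.npz',b=b,d=d,p=o['tool_pos'],r=o['tool_rot'])
inhand(b,d); sizer(b,d,o['tool_pos'],o['tool_rot'],(.529,-.1838)); print(move([.5288,-.1833,.085]))"
```

```text
[ 0.52902975 -0.18462118  0.15210515] [-3.83404835e-01 -3.11784293e+00 -2.77447471e-04] 0.056896848766350906
tool z pct [0.00737427 0.00780976 0.00845874 0.00902493 0.01054378 0.01974222]
bbox centre [-0.00027229  0.00593413] rim centre (-0.00010056023165816441, -0.0005457799416035414) 0.02604803629219532 slopes x,y,z0 [-0.00357872 -0.00153576  0.00812518] resid 0.0001269663502518844
contour circle at top plane ((0.0023184334859251976, -0.0007944800890982151), 0.03044031746685505)
base 6781 20 [ 0.52904942 -0.18381402] 0.09976822965585229
red 2284 15 [ 0.52877524 -0.18369937] 0.06805700080431627
yel 1389 13 [ 0.52873805 -0.18371022] 0.052463657467264765
blue 1613 19 [ 0.52889514 -0.18375782] 0.04182258595148625
tip 900 23 [ 0.52897107 -0.18379704] 0.01574279795137004
[0.08416439 0.12835799 6.75688694]
```

Emit:
jog_arm(
  deltas=[
    [0,0,0,0.05,0.13,0,0.4],
    [0,0,0,0,0,0.8,0.4],
    [0,0,0,0,0,0.8,0.4],
    [0,0,0,0,0,0.8,0.4],
    [0,0,0,0,0,0.8,0.4],
    [0,0,0,0,0,0.8,0.4],
    [0,0,0,0,0,0.6,0.4],
    [0,0,0,0,0,0,0.4],
    [0,0,0,0,0,0,0.4],
    [0,0,0,0,0,0,0.4],
  ],
)

```text
t: 8.17
tool_pos: [0.5291, -0.1835, 0.1066]
tool_rot: [0.384, 3.118, -0.0]
contact_force: [0.1, -0.0, -1.1]
opening: 0.0571
```

```bash
python3 -c "
from h import *
o=ctrl.get_obs(); print(o['tool_pos'],o['contact_force'],o['opening'])
b,d=vision.get_image('wrist'); inhand(b,d); print(move([.5288,-.1833,.08]))"
```

```text
[ 0.52907791 -0.18346402  0.10657675] [ 0.08429116 -0.04294804 -1.06313516] 0.057090097947790824
tool z pct [0.00741116 0.00786058 0.00858462 0.00937577 0.01423943 0.02104304]
bbox centre [-0.00017093  0.00636797] rim centre (-9.097712609218433e-05, -0.0004851112316828221) 0.026010412722826004 slopes x,y,z0 [-0.00583283 -0.0020224   0.00822501] resid 0.00011955305197887533
contour circle at top plane ((0.0023296016734093428, -0.0005457997904159129), 0.030429288744926453)
[0.0524802  0.01530697 2.6880315 ]
```

Aligned within 0.5 mm and contact-free, with the ring's underside at z ≈ 0.083. Lowering slowly past the blue step.

Emit:
jog_arm(
  deltas=[
    [0,0,0,0.03,0,0.4,0.4],
    [0,0,0,0,0,0.4,0.4],
    [0,0,0,0,0,0.4,0.4],
    [0,0,0,0,0,0.3,0.4],
    [0,0,0,0,0,0,0.4],
    [0,0,0,0,0,0,0.4],
  ],
)

```text
t: 8.72
tool_pos: [0.5283, -0.1831, 0.0908]
tool_rot: [-0.384, -3.117, -0.001]
contact_force: [-0.4, 0.3, 0.2]
opening: 0.0566
```

Emit:
jog_arm(
  deltas=[
    [0,0,0,0,0,0.3,0.4],
    [0,0,0,0,0,0.3,0.4],
    [0,0,0,0,0,0.2,0.4],
    [0,0,0,0,0,0.2,0.4],
    [0,0,0,0,0,0,0.4],
    [0,0,0,0,0,0,0.4],
  ],
)

```text
t: 9.22
tool_pos: [0.5284, -0.1832, 0.0811]
tool_rot: [-0.383, -3.118, -0.0]
contact_force: [0.3, -0.0, -0.7]
opening: 0.057
```

Emit:
jog_arm(
  deltas=[
    [0,0,0,0,0,0.15,0.4],
    [0,0,0,0,0,0.1,0.4],
    [0,0,0,0,0,0,0.4],
    [0,0,0,0,0,0,0.4],
    [0,0,0,0,0,0,0.4],
  ],
)

```text
t: 9.63
tool_pos: [0.5286, -0.1833, 0.0789]
tool_rot: [0.384, 3.118, -0.0]
contact_force: [0.4, -1.1, -0.6]
opening: 0.0567
```

```bash
python3 -c "
from h import *
o=ctrl.get_obs(); print(o['tool_pos'],o['contact_force'],o['opening'])
b,d=vision.get_image('wrist'); inhand(b,d)"
```

```text
[ 0.52856718 -0.18328129  0.07885798] [ 0.4392479  -1.06138199 -0.63777927] 0.056659902226439726
tool z pct [0.00727586 0.00777863 0.00843539 0.00898473 0.01022574 0.02007732]
bbox centre [0.00107332 0.00133764] rim centre (-0.0003993850841652602, -0.0007092835730873048) 0.026206592097878456 slopes x,y,z0 [0.0143221  0.00934969 0.00785949] resid 0.0005997390177834495
contour circle at top plane ((0.0024685715325176716, -0.0003820889978669584), 0.030298739671707153)
```

The ring is past the blue step, level, about 1 mm above the yellow ledge, with no contact force. Releasing, then going straight up.

Emit:
jog_arm(
  deltas=[
    [0,0,0,0,0,0,0.75],
    [0,0,0,0,0,0,0.8],
    [0,0,0,0,0,0,0.9],
    [0,0,0,0,0,0,1],
    [0,0,0,0,0,0,1],
    [0,0,0,0,0,0,1],
    [0,0,0,0,0,0,1],
    [0,0,0,0,0,0,1],
  ],
)

```text
t: 10.35
tool_pos: [0.5285, -0.1833, 0.0788]
tool_rot: [0.384, 3.118, 0.0]
contact_force: [0.5, -0.3, 1.1]
opening: 0.0854
```

Emit:
jog_arm(
  deltas=[
    [0,0,0,0,0,-0.5,1],
    [0,0,0,0,0,-1,1],
    [0,0,0,0,0,-2,1],
    [0,0,0,0,0,-2.5,1],
    [0,0,0,0,0,-2.5,1],
    [0,0,0,0,0,-2.5,1],
    [0,0,0,0,0,-2,1],
    [0,0,0,0,0,0,1],
    [0,0,0,0,0,0,1],
    [0,0,0,0,0,0,1],
  ],
)

```text
t: 11.18
tool_pos: [0.5282, -0.1831, 0.2083]
tool_rot: [-0.384, -3.117, -0.0]
contact_force: [-1.2, 0.5, -0.8]
opening: 0.0851
```

```bash
python3 -c "
from h import *
o=ctrl.get_obs(); print(o['t'],o['tool_pos'],o['contact_force'],o['opening'])
b,d=vision.get_image('wrist');a,_=vision.get_image('side');t,_=vision.get_image('top')
cv2.imwrite('pics/s7.png',np.hstack([cv2.resize(a[130:230,260:360],(400,400)),b[:400,120:500]])[:,:,::-1])
c=vision.calibration('wrist'); H=c['hand_eye']; R,_=cv2.Rodrigues(o['tool_rot'])
m=cv2.inRange(cv2.cvtColor(b,cv2.COLOR_RGB2HSV),(40,90,30),(85,255,255)); v,u=np.nonzero((m>0)&(d>0)); z=d[v,u]
P=(np.c_[(u-c['cx'])/c['fx']*z,(v-c['cy'])/c['fy']*z,z]@H[:3,:3].T+H[:3,3])@R.T+o['tool_pos']
P=P[np.hypot(P[:,0]-.529,P[:,1]+.1838)<.05]; T=P[P[:,2]>np.percentile(P[:,2],95)-.004]
cc=circ(outer(T[:,:2],np.array([.529,-.1838])))
print(np.percentile(P[:,2],[2,50,95]),'outer circle',cc,'slope',np.linalg.lstsq(np.c_[T[:,:2]-cc[0],np.ones(len(T))],T[:,2],rcond=None)[0])
t0=np.load('top0.npz')['im']; 
for im in(t0,t):
    M=np.zeros_like(im); M[140:240,220:345]=im[140:240,220:345]
    print([np.round(cv2.fitEllipse(k)[0],1) for k in blobs(M,(130,70,30),(165,255,255))])"
```

```text
11.1833 [ 0.52816356 -0.18309524  0.20834429] [-1.20055793  0.51980409 -0.76503281] 0.08508151870247165
[0.06721418 0.06906955 0.07030458] outer circle (array([ 0.52873187, -0.18382112]), np.float64(0.028264812766254935)) slope [-0.00020164 -0.00094948  0.0690715 ]
[array([304.6, 198.3]), array([247.3, 184.3])]
[array([304.5, 198.2]), array([247.4, 184.3])]
```

View pics/s7.png

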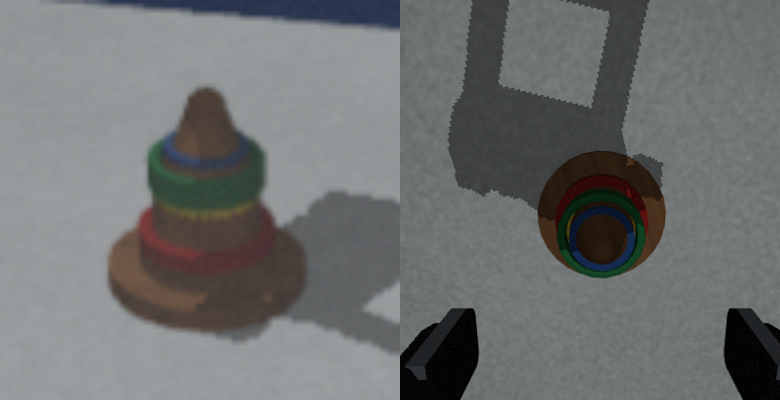

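The green ring sits level on the yellow step: top at z ≈ 0.070, so underside ≈ 0.054, and within 0.5 mm of the axis. The red and purple bangles haven't moved and the gripper is clear. Handing in.

```bash
python3 -c "
from station import ctrl
print(ctrl.finish_job())"
```

```text
the job is handed in; nothing more can be done
None
```

The small green bangle from the pad is on the sizer's yellow step, released, and the job is handed in. The robot's clock read about 11 s at the last check, well under the 45 s limit.

- **Choice:** I took the 57 mm green bangle on the pad. The 78 mm green look-alike on the bare table was left alone.
- **Placing:** I gripped it across its outside, centred it over the sizer axis found by the wrist camera, and lowered it with no noticeable contact force. I let go about 1 mm above the ledge.
- **Final position:** The bangle is centred within 0.5 mm of the axis and tilted less than 0.1°. Its top is at about 70 mm, so its underside is at about 54 mm, the height of the yellow ledge.
- **Other bangles:** In the top view, the red and purple bangles moved by no more than 0.1 px.
- **Gripper:** It is open and about 13 cm above where it released.
- **Disagreement:** The fixed cameras and the wrist camera differed by about 4 mm on the bangle's position and 2 mm on the sizer's. I took the grasp position between the two and used the wrist camera for the placing.

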